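# Pin the stop collar of a jeweller's coil winder to the flat on its mandrel

### The arm

A 7-joint arm with a two-finger parallel gripper is mounted at the origin on the work surface. World frame = base frame: x ahead of the robot, y to its left, z up, the work surface at z = 0. Lengths are in m, angles in rad, forces in N, time in s.
With the tool pointing down it reaches from about 0.425 to 0.95 m from the base axis. Payload 4.7 kg.
Tool frame: the origin (TCP) lies where the fingers leave the gripper's body, on its centre line; the fingertips stand 73 mm ahead of it and the grasp point (between the pads) lies 54 mm ahead of it (robot.nose_length is the distance from the TCP to the fingertips, in m); z points along the fingers, y is the direction in which the jaws open and shut (so a half turn about z gives the same grasp; the last joint's range is limited). The gripper opens to 85 mm and grips with 20 to 120 N. Pads are 22 mm wide; open, the fingers measure 114 mm over their backs; the gripper's body (76 mm by 85 mm) begins 54 mm behind the grasp point. The pads swing forward as they close: fully open they stand 13 mm farther back than shut.
Start: joints at [1.288, 0.469, -0.049, 1.532, 0.024, 1.141, -0.082], TCP at [0.17, -0.653, 0.304] pointing down, gripper open.
Joint ranges: [-2.59, 2.59], [-0.33, 1.99], [-1.39, 1.29], [0.1, 2.45], [-1.04, 4.18], [0.21, 1.99], [-2.66, 2.66]. Speed limits (rad/s): [2.57, 2.57, 3.14, 3.14, 3.14, 3.14, 3.14].

### API

Orientations are given as a unit quaternion [w, x, y, z].
In Python, from bench import get_state, vision, robot gives the robot as it stands. The module is installed in compiled form; this text tells all that it offers.
- The arm moves only by the tool servo_tool, never from a script. Its argument "targets" is a list that holds one entry, the list of rows, each a list of 5 numbers: the closure, from 0 (fully open) to 1 (shut), then the shift along the tool's x, y, z in units of 0.2 m (1.0 is 0.2 m), then the turn about the tool's z in units of 60 degrees (1.0 is 60 degrees). In form: [[[gripper, dx, dy, dz, twist], ...]]. A call has exactly 8 rows; each row is the pose to reach, as a shift and turn from the pose commanded when the call began, along the tool's axes at that moment; what a row does not reach only later rows make up. A row lasts 1/8 s, in which the tool goes at most 62.5 mm and 10.7 degrees, less where a joint would pass 70% of its speed; a pose out of reach is approached as far as the arm can. A call with a number of a shift or a turn outside -1 to 1 is refused whole. A call with a gripper value outside its range is refused whole. The fingers move at their own pace and stop on an object; the grip force is fixed at half the most. Time passes only in rows, so rows that repeat a pose let the fingers close, or fill a call up. It gives the time, the measured TCP pose, the force and the opening at its end, in the units of the state.
- get_state(): the state, without advancing time (a new reading comes with each control period).
- vision.snapshot(name): name is "scene" or "side" or "wrist"; returns a dict with "pixels" (384x512x3 uint8, red, green, blue), "fx", "fy", "cx", "cy" (pixels), "distortion" ([k1, k2, p1, p2, k3] as OpenCV has them; the pictures are not rectified), "camera_from_world" (4x4, takes a point from world to camera coordinates). Camera axes: x right, y down, z forward; pixel columns grow to the right and rows downward; lengths in m; the calibration is good to about 2 mm. A picture is of the moment at which its call begins. There is no depth.
- robot.finish_job(): hands the job in, once; it reports no verdict.
The state is a dict: "time": time; "qpos": joint angles; "dq": joint speeds; "tau": joint torques, N m; "tool_pos": TCP position; "tcp_rot": TCP orientation; "contact_force": force on the tool from outside, world axes, zero at the start; "wrist_torque": the same for the moment, N m; "grip_width": finger opening in m.
Only numpy, scipy, OpenCV 4.12 (cv2) and the standard library are available. Lean on these libraries where they do the work, as an engineer would, in place of code of your own. Each camera call takes 0.05 s, during which the arm holds its last target. There are 200 camera calls.

### The job

The stop collar on the coil winder's mandrel is loose. Turn the collar until its thumb screw faces the flat milled on the mandrel, feeling gently for the flat, then screw the thumb screw fully home so that its tip sits squarely on the flat and its shoulder is down on the collar, and let go. Do not drive the tip hard against the mandrel, or it will bruise it, and leave the other things on the bench where they are.

Things in the scene. Friction and masses are not known exactly. Their poses are not given: they have to be found in the camera images.
- winder: Coil winder bolted to the bench: green base plate 140 x 280 x 14 mm, two bearing blocks 24 mm thick (round tops, 23 mm radius about the mandrel's axis), a round steel mandrel through them, a crank with a wooden grip at the +y end. Origin: centre of the plate's underside, on the bench. y lies along the mandrel, z is up; the mandrel's axis is 125 mm above the bench. It does not move.
- mandrel: The mandrel, 32 mm across. Origin: on its axis, midway between the blocks. Its frame is that of the winder (y along the axis, z up) and does NOT turn with the bar. A flat 4 mm deep (12 mm from the axis), 21 mm wide, runs from under the collar 100 mm along the bar towards the crank, so it shows beside the collar. The crank's brake holds the bar (3 N m).
- flat_zone (a point): Point on the mandrel's axis under the collar (does not move or turn). The middle of the flat faces somewhere between 0.2 rad on the robot's side (-x of the winder) and 0.35 rad on the far side (+x) of straight up; where is not measured. By feel: with the tip run in 2 to 2.5 mm below the round, the collar rocks freely only between the two angles where the tip wedges; the flat's middle is half-way.
- collar: Stop collar: plain steel ring 48 mm across, 22 mm wide, on the mandrel against the -y block, 74 mm from the mandrel's origin. Origin: on the axis, mid-width. z points out along the thumb screw, y along the mandrel. It only turns, with 0.035 N m drag (0.7 N at the knob), to 1.0 rad either side of straight up, and stays where left. It starts leaning 0.6 to 0.75 rad to the far side (+x of the winder), 0.25 rad or more off the flat.
- knob (a point): Centre of the thumb screw's round knurled knob, 26 mm diameter, 20 mm high, on the collar's z axis; z points outwards. It is 33.4 mm farther out than the tip. Clockwise, seen from outside, runs the screw in by 6 mm per turn and the knob moves in with it. The thread turns easily (0.05 N m) and does not work loose. Home is a firm stop, 4.8 to 5.5 rad from the start: the shoulder under the knob meets the boss of the collar.
- screw_tip (a point): Middle of the screw's flat end (8 mm wide), inside the collar. Starts 16.3 to 16.9 mm from the axis, just clear of the round (16 mm); home on the flat it is 11.7 mm. Off square by a it first bears at (12 + 4 sin a) / cos a mm. It is pressed with 20 to 30 N per mm run in past first bearing; home and square about 11 N, 0.15 rad off square 18 N. Over 30 N bruises the mandrel. Wedged, 3 N sideways at the knob gives about 12 N.
- pliers: Bystander: flat-nose pliers with red grips, 160 mm long, lying on the bench. Origin: under the pivot, on the bench.
- doming_block: Bystander: steel doming block, 50 mm cube. Origin: centre of its underside.
- ring_clamp: Bystander: wooden ring clamp, 120 mm long, 33 mm thick, lying on the bench. Origin: centre, on the bench.
- polish_jar: Bystander: small jar, 52 mm across and 55 mm high. Origin: centre of its underside.

How it is judged:
By the outcome, as a careful person would: the job done as asked, in the order asked, and still so for the second after the job is handed in, with the robot touching nothing.
It also fails if it takes over 72 s, if anything falls off the work surface, if the arm or the gripper's body presses on something with over 40 N, if the wrist force passes 120 N, or if a joint passes its speed limit or range.

## Working session

There is one attempt and no reset: what is moved stays moved. The work goes in short steps, Python scripts to look and compute and a tool call to move; the robot and the scene stay as the last step left them, time stands still between calls to the robot, and variables do not carry over. Pictures are saved under pics/ and viewed, about 8 in all and at most 12, crops included, and the job is handed in when it is done.

Besides the shell and the picture viewer there is one more tool, called after "Call:" as a command line: name --argument value ..., lists and objects as JSON in quotes. servo_tool: Moves the arm, as the interface text tells. Shifts and turns lie within -1 to 1; 1 stands for 0.2 m of shift or 60 degrees of turn. Its arguments: {"type":"object","properties":{"targets":{"type":"array"}},"required":["targets"]}

```bash
mkdir -p pics; cat > h.py <<'E'
import numpy as np, cv2
from bench import get_state, vision, robot
from scipy.spatial.transform import Rotation as R
def snap(n,f=None):
    s=vision.snapshot(n)
    if f: cv2.imwrite('pics/'+f+'.png',cv2.cvtColor(s['pixels'],cv2.COLOR_RGB2BGR))
    return s
def KD(s): return np.array([[s['fx'],0,s['cx']],[0,s['fy'],s['cy']],[0,0,1.]]),np.array(s['distortion'],float)
def ray(s,uv):
    K,D=KD(s); p=cv2.undistortPoints(np.array([[uv]],float),K,D)[0,0]
    T=np.array(s['camera_from_world']); d=T[:3,:3].T@np.array([p[0],p[1],1]); o=-T[:3,:3].T@T[:3,3]
    return o,d/np.linalg.norm(d)
def onz(s,uv,z): o,d=ray(s,uv); return o+d*(z-o[2])/d[2]
def proj(s,P):
    K,D=KD(s); T=np.array(s['camera_from_world']); return cv2.projectPoints(np.atleast_2d(np.array(P,float)),cv2.Rodrigues(T[:3,:3])[0],T[:3,3],K,D)[0][:,0]
def tri(rs):
    A=sum(np.eye(3)-np.outer(d,d) for o,d in rs); b=sum((np.eye(3)-np.outer(d,d))@o for o,d in rs); return np.linalg.solve(A,b)
def rot(st): q=st['tcp_rot']; return R.from_quat([q[1],q[2],q[3],q[0]]).as_matrix()
E
python3 - <<'E'
from h import *
import pickle
a=snap('scene');b=snap('side');pickle.dump((a,b),open('s.pkl','wb'))
im=[cv2.cvtColor(x['pixels'],cv2.COLOR_RGB2BGR) for x in (a,b)]
cv2.imwrite('pics/scene.png',im[0]);cv2.imwrite('pics/side.png',im[1])
for x in (a,b): print(np.linalg.inv(x['camera_from_world'])[:3].round(3),x['fx'])
st=get_state();print(st,robot.nose_length);print(rot(st).round(3))
E
```

```text
[[-0.131  0.779 -0.613  1.127]
 [ 0.991  0.101 -0.085  0.103]
 [-0.004 -0.619 -0.786  0.784]] 441.4262031546242
[[-0.988 -0.114  0.103  0.546]
 [-0.153  0.639 -0.754  0.605]
 [ 0.02  -0.761 -0.648  0.62 ]] 409.35492238014604
{'time': 0.1, 'qpos': array([ 1.28811675,  0.46935806, -0.0485819 ,  1.53353117,  0.02411769,
        1.14098312, -0.08229911]), 'dq': array([-0.00143375, -0.00090806, -0.00038753, -0.00309747, -0.00132658,
        0.00016101, -0.00068216]), 'tau': array([ 7.46034784e-04, -5.11517072e+01, -4.68578213e-02, -2.38389426e+01,
        1.08331689e-02,  4.33107125e-03, -7.27138797e-06]), 'tool_pos': array([ 0.16938231, -0.65301514,  0.30298638]), 'tcp_rot': array([-8.34111492e-04,  9.91958369e-01,  1.26561755e-01, -1.46026136e-04]), 'contact_force': array([-0.4027046 , -0.76490764,  0.04749312]), 'wrist_torque': array([-0.00080915,  0.03328243,  0.01127657]), 'grip_width': 0.0853068904443424} 0.0726
[[ 0.968  0.251 -0.001]
 [ 0.251 -0.968  0.002]
 [-0.    -0.002 -1.   ]]
```

View pics/scene.png

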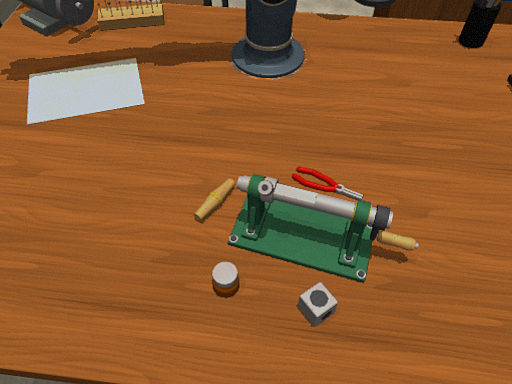

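View pics/side.png

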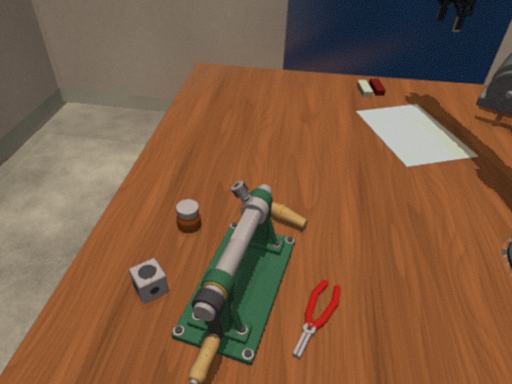

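The scene view shows the winder with its knob at about (266,187), leaning toward the camera (+x). The crank end is at (385,215). The side view has the knob at about (240,188). The pliers, jar, block and clamp all stand clear of the collar.

```bash
python3 - <<'E'
from h import *
a=cv2.imread('pics/scene.png')[160:290,210:400];b=cv2.imread('pics/side.png')[170:370,160:320]
a=cv2.resize(a,None,fx=2.1,fy=2.1*1,interpolation=cv2.INTER_CUBIC);b=cv2.resize(b,None,fx=2.5,fy=2.5,interpolation=cv2.INTER_CUBIC)
c=np.zeros((500,800,3),np.uint8);c[:273,:399]=a[:273,:399];c[:500,400:800]=b
cv2.imwrite('pics/crop.png',c)
E
```

```text
(no output)
```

View pics/crop.png

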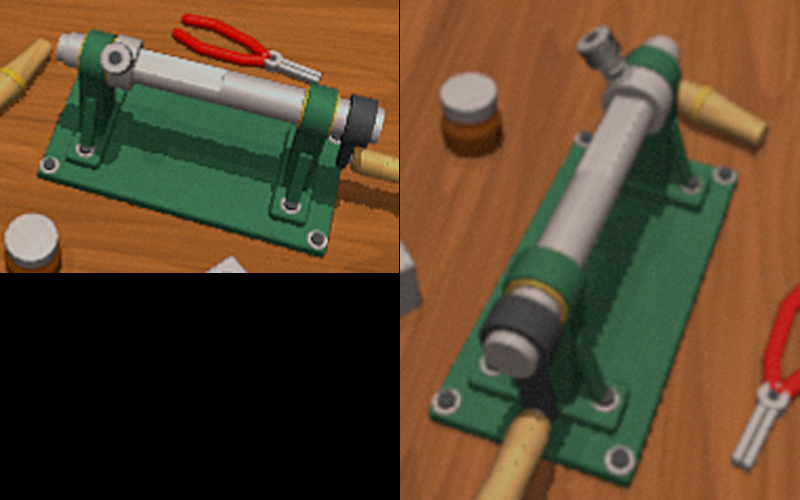

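Crops, read back to full-image pixels. Plate screws in the scene view are at (233,239) and (361,274); in the side view they are at (178,330), (248,354), (290,240) and (234,226). The knob is at about (265,188) in the scene view and (240,189) in the side view. The flat shows as a lighter strip beside the collar.

```bash
python3 - <<'E'
from h import *
import pickle
a,b=pickle.load(open('s.pkl','rb'))
z=.016
P={'+-':onz(a,(233.3,238.6),z),'++':onz(a,(361,274.3),z)}
Q={'++':onz(b,(178.4,330.4),z),'-+':onz(b,(248,353.6),z),'--':onz(b,(290,240.4),z),'+-':onz(b,(234,225.6),z)}
print(P,Q)
c=(Q['+-']+Q['-+']+Q['++']+Q['--'])/4
yv=(Q['++']-Q['+-']+Q['-+']-Q['--']); yv[2]=0; yv/=np.linalg.norm(yv)
yv2=P['++']-P['+-'];yv2/=np.linalg.norm(yv2)
print('c',c,yv,yv2,'yaw',np.arctan2(-yv[0],yv[1]),np.arctan2(-yv2[0],yv2[1]))
k=tri([ray(a,(264.8,188.1)),ray(b,(239.6,188.8))]);print('knob',k)
for s in range(2):
  y=[yv,yv2][s]; x=np.array([y[1],-y[0],0]); d=k-c; print(d@x,d@y,k[2]-.125, 'lean',np.arctan2(d@x,k[2]-.125))
print([proj(s,k) for s in (a,b)])
c2=(P['+-']+P['++'])/2;print((c-c2)@x,(c-c2)@y)
E
```

```text
{'+-': array([0.65589036, 0.00083   , 0.016     ]), '++': array([0.70340129, 0.25646238, 0.016     ])} {'++': array([0.70026843, 0.25630347, 0.016     ]), '-+': array([0.58232705, 0.27739444, 0.016     ]), '--': array([0.53488963, 0.02445522, 0.016     ]), '+-': array([0.65378737, 0.00221119, 0.016     ])}
c [0.61781812 0.14009108 0.016     ] [0.18213381 0.98327375 0.        ] [0.18272735 0.98316363 0.        ] yaw -0.18315612553263594 -0.183759791215807
knob [0.634087   0.05963639 0.16450428]
0.030650285781092634 -0.07614586850838176 0.039504275597369354 lean 0.6598550121356273
0.030696246841364856 -0.07612735210955661 0.039504275597369354 lean 0.6605808582852872
[array([[264.61549984, 187.75136297]]), array([[239.30805896, 189.08085149]])]
-0.06287804519313772 -4.54158698716686e-05
```

Call:
servo_tool --targets '[[[0,0.25,-0.18,0,0],[0,0.5,-0.36,0,0],[0,0.75,-0.54,0,0],[0,1,-0.72,0,0],[0,1,-0.8,0,0],[0,1,-0.8,0,0],[0,1,-0.9,0,0],[0,1,-0.9,0,0]]]'

```text
time: 1.1
tool_pos: [0.3165, -0.4298, 0.3038]
tcp_rot: [0.0, 0.992, 0.125, -0.0]
contact_force: [1.1, -0.2, -0.7]
grip_width: 0.0851
```

Call:
servo_tool --targets '[[[0,0.2,-0.18,0,0],[0,0.4,-0.36,0,0],[0,0.6,-0.54,0,0],[0,0.8,-0.72,0,0],[0,1,-0.9,0,0],[0,1,-0.9,0,0],[0,1,-0.9,0,0],[0,1,-0.9,0,0]]]'

```text
time: 2.1
tool_pos: [0.4656, -0.2067, 0.3037]
tcp_rot: [0.0, 0.992, 0.125, -0.0]
contact_force: [-0.3, -0.4, -0.1]
grip_width: 0.0854
```

```bash
python3 -c "
from h import *
s=get_state();print(s['time'],s['qpos'].round(3),s['tool_pos'].round(4),s['contact_force'].round(2));print(rot(s).round(3))
d=np.array([.634,.06,.3])-s['tool_pos'];print(d@rot(s)/.2)"
```

```text
2.1 [ 0.606  0.218 -0.316  1.906  0.079  1.029 -1.064] [ 0.4656 -0.2067  0.3037] [-0.29 -0.35 -0.08]
[[ 0.969  0.247 -0.   ]
 [ 0.247 -0.969 -0.001]
 [-0.001  0.    -1.   ]]
[ 1.14563747 -1.08401965  0.0175977 ]
```

Call:
servo_tool --targets '[[[0,0.2,-0.19,0,-0.17],[0,0.4,-0.38,0,-0.34],[0,0.6,-0.57,0,-0.51],[0,0.8,-0.76,0,-0.68],[0,1,-0.95,0,-0.85],[0,1,-1,0,-1],[0,1,-1,0,-1],[0,1,-1,0,-1]]]'

```text
time: 3.1
tool_pos: [0.6097, 0.0368, 0.3037]
tcp_rot: [0.0, 0.797, 0.603, -0.001]
contact_force: [-0.8, -0.7, 0.2]
grip_width: 0.0854
```

Call:
servo_tool --targets '[[[0,0,0,0,-0.17],[0,0,0,0,-0.34],[0,0,0,0,-0.51],[0,0,0,0,-0.68],[0,0,0,0,-0.85],[0,0,0,0,-1],[0,0,0,0,-1],[0,0,0,0,-1]]]'

```text
time: 4.1
tool_pos: [0.6097, 0.0382, 0.3039]
tcp_rot: [0.0, 0.388, 0.921, -0.0]
contact_force: [-0.8, 0.6, 0.1]
grip_width: 0.0854
```

```bash
python3 -c "
from h import *
s=get_state();print(s['time'],s['qpos'].round(3),s['tool_pos'].round(4),s['contact_force'].round(2));print(rot(s).round(3))
w=snap('wrist','w1');T=np.linalg.inv(w['camera_from_world']);print(T.round(3),w['fx'])
print(proj(w,[[.634,.06,.1645],[.6045,.0675,.125]]))"
```

```text
4.1 [ 0.459  0.488 -0.825  1.659  0.385  1.165  0.31 ] [0.6097 0.0382 0.3039] [-0.78  0.56  0.08]
[[-0.698  0.716  0.   ]
 [ 0.716  0.698 -0.001]
 [-0.001 -0.    -1.   ]]
[[ 0.717  0.673  0.184  0.563]
 [ 0.698 -0.691 -0.191  0.086]
 [-0.001  0.265 -0.964  0.374]
 [ 0.     0.     0.     1.   ]] 307.63495614317674
[[297.0400969  210.27616881]
 [271.93894183 165.1481192 ]]
```

View pics/w1.png

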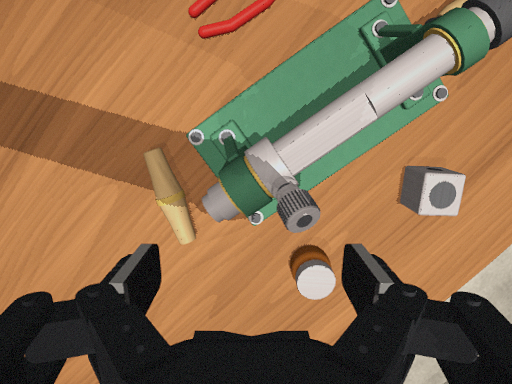

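The wrist view shows the leaning knob at about (296,208), matching its predicted pixel (297,210). The step at the flat's end is near (370,103). The next move takes the arm over the knob and turns the jaws across the mandrel.

Call:
servo_tool --targets '[[[0,0,0.06,0,-0.17],[0,0,0.12,0,-0.34],[0,0,0.17,0,-0.51],[0,0,0.17,0,-0.68],[0,0,0.17,0,-0.85],[0,0,0.17,0,-1],[0,0,0.17,0,-1],[0,0,0.17,0,-1]]]'

```text
time: 5.15
tool_pos: [0.6339, 0.063, 0.3039]
tcp_rot: [-0.0, -0.125, 0.992, -0.0]
contact_force: [-0.7, 0.7, 1.4]
grip_width: 0.0856
```

Call:
servo_tool --targets '[[[0,0,0,0,-0.17],[0,0,0,0,-0.34],[0,0,0,0,-0.51],[0,0,0,0,-0.68],[0,0,0,0,-0.85],[0,0,0,0,-1],[0,0,0,0,-1],[0,0,0,0,-1]]]'

```text
time: 6.15
tool_pos: [0.6339, 0.0632, 0.3039]
tcp_rot: [-0.0, -0.604, 0.797, -0.0]
contact_force: [-0.1, 0.4, -0.9]
grip_width: 0.0852
```

```bash
cat >> h.py <<'E'
XW=np.array([.9832,-.1825,0]);YW=np.array([.1825,.9832,0]);AX=np.array([.618,.140,.125])-.074*YW   # flat_zone point
def rep():
    s=get_state();r=rot(s);p=s['tool_pos']-AX;f=s['contact_force']
    phi=np.degrees(np.arctan2(-r[:,1]@XW, r[:,1]@YW)); 
    print('t',round(s['time'],2),'q',s['qpos'].round(2),'\n winder xyz mm',(1e3*np.array([p@XW,p@YW,p[2]])).round(2),'F w',np.round([f@XW,f@YW,f[2]],2),'Tz',s['wrist_torque'].round(3),'grip',round(s['grip_width']*1e3,1),'ccw phi deg',round(phi,1))
    return s
E
python3 -c "
from h import *
rep();w=snap('wrist','w2');im=cv2.imread('pics/w2.png')
u=proj(w,[AX,AX+.074*YW]);print(u)
c=u.mean(0);M=cv2.getRotationMatrix2D((float(c[0]),float(c[1])),0,1)
x0,y0=np.clip((u.min(0)-70),0,None).astype(int);x1,y1=(u.max(0)+70).astype(int)
cr=im[y0:y1,x0:x1];print(x0,y0,cr.shape);f=min(800/cr.shape[1],600/cr.shape[0]);cv2.imwrite('pics/w2c.png',cv2.resize(cr,None,fx=f,fy=f,interpolation=cv2.INTER_CUBIC));print(f)
"
```

```text
t 6.15 q [ 0.61  0.75 -1.28  1.58  0.73  1.36  2.12] 
 winder xyz mm [ 29.68   1.38 178.95] F w [-0.14  0.33 -0.91] Tz [ 0.017 -0.027  0.007] grip 85.2 ccw phi deg 84.9
[[286.59283517 190.78255769]
 [291.28892431 269.76651289]]
216 120 (219, 145, 3)
2.73972602739726
```

View pics/w2c.png

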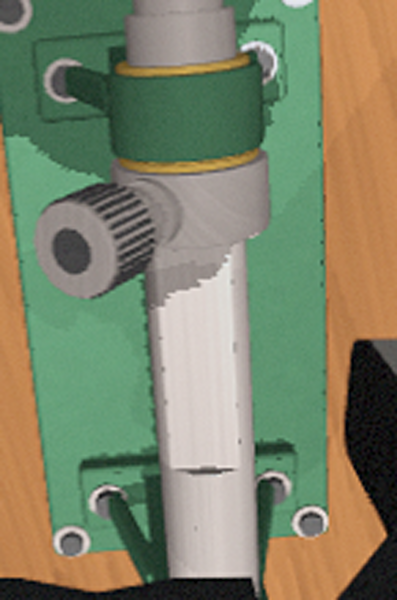

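The wrist view, with +x to the left, shows the flat's right edge at crop (238,400). Its end step runs from about (173,470) to (238,470). I'll cast those pixels onto the bar's cylinder.

```bash
python3 -c "
from h import *
w=snap('wrist')
def cyl(uv,r=.016):
    o,d=ray(w,uv);o=o-AX
    O=np.array([o@XW,o[2]]);D=np.array([d@XW,d[2]]);a=D@D;b=O@D;c=O@O-r*r;q=b*b-a*c
    if q<0: return 'miss',np.sqrt(O@O-b*b/a)
    t=(-b-np.sqrt(q))/a;P=O+t*D;return np.arctan2(P[0],P[1]).round(3),(1e3*(o+t*d)@YW).round(1)
for uv in [(238,300),(240,400),(238,470),(173,470),(160,400),(160,340),(250,400),(155,400),(253,470),(165,470)]:
    print(uv,cyl((216+uv[0]/2.74,120+uv[1]/2.74)))
"
```

```text
(238, 300) (np.float64(-0.7), np.float64(30.9))
(240, 400) (np.float64(-0.634), np.float64(64.2))
(238, 470) (np.float64(-0.506), np.float64(88.5))
(173, 470) (np.float64(0.925), np.float64(89.3))
(160, 400) (np.float64(1.241), np.float64(66.0))
(160, 340) (np.float64(1.046), np.float64(43.7))
(250, 400) (np.float64(-0.971), np.float64(66.6))
(155, 400) ('miss', np.float64(0.016574240963015664))
(253, 470) (np.float64(-0.99), np.float64(92.5))
(165, 470) (np.float64(1.253), np.float64(92.1))
```

Call:
servo_tool --targets '[[[0.3,0,0,0.1,0],[0.4,0,0,0.2,0],[0.4,0,0,0.3,0],[0.4,0,0,0.36,0],[0.4,0,0,0.4,0],[0.4,0,0,0.4,0],[0.4,0,0,0.4,0],[0.4,0,0,0.4,0]]]'

```text
time: 7.25
tool_pos: [0.6342, 0.0633, 0.2246]
tcp_rot: [0.001, -0.606, 0.796, -0.0]
contact_force: [-0.1, -0.1, 0.6]
grip_width: 0.0514
```

Call:
servo_tool --targets '[[[0.4,0,0.03,0,0],[0.4,0,0.06,0,0],[0.4,0,0.08,0,0],[0.4,0,0.1,0,0],[0.4,0,0.12,0,0],[0.4,0,0.13,0,0],[0.4,0,0.14,0,0],[0.4,0,0.14,0,0]]]'

```text
time: 8.25
tool_pos: [0.6063, 0.0708, 0.2235]
tcp_rot: [-0.001, -0.606, 0.796, 0.0]
contact_force: [0.1, 0.2, 1.0]
grip_width: 0.0514
```

```bash
python3 -c "
from h import *
rep();snap('wrist','w3');im=cv2.imread('pics/w3.png')[100:340,130:400]
b=snap('side','s3');i2=cv2.imread('pics/s3.png')[150:300,190:330]
i2=cv2.resize(i2,(373,400),interpolation=cv2.INTER_CUBIC)
cv2.imwrite('pics/w3c.png',np.hstack([cv2.resize(im,(427,400),interpolation=cv2.INTER_CUBIC),i2]))"
```

```text
t 8.25 q [ 0.61  0.79 -1.24  1.73  0.8   1.22  2.03] 
 winder xyz mm [ 1.12  3.8  98.51] F w [0.07 0.22 0.96] Tz [-0.033 -0.056 -0.013] grip 51.4 ccw phi deg 85.1
```

View pics/w3c.png

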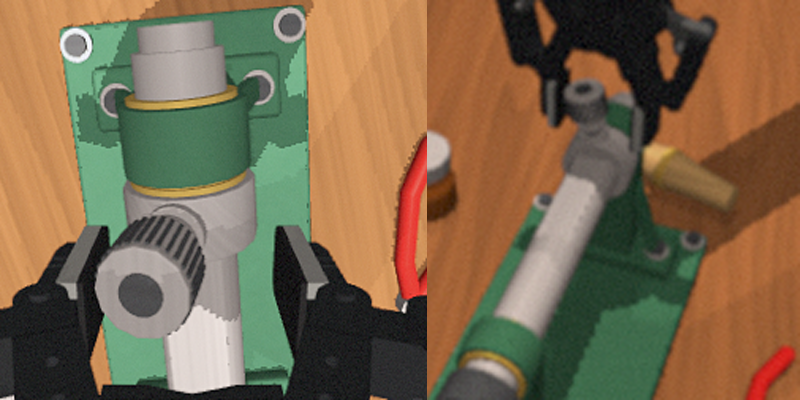

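The +x pad touches the knob, which now leans about 0.25 rad. Next: centre over the collar and close the jaws, which brings the knob upright.

Call:
servo_tool --targets '[[[0.4,0.02,0.005,-0.018,0],[0.4,0.02,0.005,-0.018,0],[0.5,0.02,0.005,-0.018,0],[0.6,0.02,0.005,-0.018,0],[0.7,0.02,0.005,-0.018,0],[0.8,0.02,0.005,-0.018,0],[0.8,0.02,0.005,-0.018,0],[0.8,0.02,0.005,-0.018,0]]]'

```text
time: 9.35
tool_pos: [0.6052, 0.067, 0.2278]
tcp_rot: [0.0, -0.606, 0.796, -0.0]
contact_force: [1.2, -1.3, 3.4]
grip_width: 0.0241
```

```bash
python3 -c "
from h import *
rep()"
```

```text
t 9.35 q [ 0.62  0.79 -1.24  1.73  0.79  1.23  2.04] 
 winder xyz mm [ 6.8000e-01 -8.0000e-02  1.0282e+02] F w [ 1.42 -1.03  3.35] Tz [-0.274 -0.389  0.002] grip 24.1 ccw phi deg 85.0
```

Call:
servo_tool --targets '[[[0.8,0,0,0,0.15],[0.8,0,0,0.001,0.3],[0.8,0,0,0.002,0.45],[0.8,0,0,0.003,0.6],[0.8,0,0,0.004,0.75],[0.8,0,0,0.005,0.9],[0.8,0,0,0.005,1],[0.8,0,0,0.005,1]]]'

```text
time: 10.35
tool_pos: [0.6053, 0.0668, 0.2268]
tcp_rot: [0.001, -0.127, 0.992, -0.001]
contact_force: [1.7, -0.9, 3.8]
grip_width: 0.0243
```

```bash
python3 -c "
from h import *
rep()"
```

```text
t 10.35 q [ 0.52  0.65 -1.02  1.74  0.62  1.11  1.12] 
 winder xyz mm [  0.87  -0.32 101.83] F w [ 1.82 -0.62  3.79] Tz [-0.427 -0.544  0.005] grip 24.3 ccw phi deg 25.1
```

Call:
servo_tool --targets '[[[0.8,0,0,0,0.15],[0.8,0,0,0.001,0.3],[0.8,0,0,0.002,0.45],[0.8,0,0,0.003,0.6],[0.8,0,0,0.004,0.75],[0.8,0,0,0.005,0.9],[0.8,0,0,0.005,1],[0.8,0,0,0.005,1]]]'

```text
time: 11.35
tool_pos: [0.6054, 0.0664, 0.2258]
tcp_rot: [0.001, 0.386, 0.923, -0.0]
contact_force: [2.6, -2.9, 4.4]
grip_width: 0.0242
```

Call:
servo_tool --targets '[[[0.8,0,0,0,0.15],[0.8,0,0,0.001,0.3],[0.8,0,0,0.002,0.45],[0.8,0,0,0.003,0.6],[0.8,0,0,0.004,0.75],[0.8,0,0,0.004,0.75],[0.8,0,0,0.004,0.75],[0.8,0,0,0.004,0.75]]]'

```text
time: 12.35
tool_pos: [0.6054, 0.0662, 0.225]
tcp_rot: [0.001, 0.709, 0.706, -0.0]
contact_force: [2.4, -4.3, 6.6]
grip_width: 0.0245
```

```bash
python3 -c "
from h import *
rep()"
```

```text
t 12.35 q [ 0.25  0.51 -0.59  1.75  0.33  0.98 -0.47] 
 winder xyz mm [  1.05  -0.91 100.02] F w [ 3.12 -3.78  6.62] Tz [-0.836 -0.513 -0.031] grip 24.5 ccw phi deg -79.7
```

Call:
servo_tool --targets '[[[0.6,0,0,0,0],[0.6,0,0,0,0],[0.6,0,0,0,0.08],[0.6,0,0,0,0.167],[0.6,0,0,0,0.167],[0.6,0,-0.01,0,0.167],[0.6,0,-0.02,0,0.167],[0.6,0,-0.025,0,0.167]]]'

```text
time: 13.35
tool_pos: [0.6, 0.0673, 0.2248]
tcp_rot: [0.0, 0.768, 0.64, 0.0]
contact_force: [1.3, 0.3, 0.2]
grip_width: 0.0342
```

```bash
python3 -c "
from h import *
rep()
for i in range(3): snap('wrist','w4'); s=get_state(); f=s['contact_force'];print((f@XW).round(2),(f@YW).round(2),f[2].round(2))"
```

```text
t 13.35 q [ 0.22  0.49 -0.55  1.77  0.3   0.97 -0.63] 
 winder xyz mm [-4.45 -0.77 99.83] F w [1.23 0.54 0.24] Tz [ 0.097 -0.182 -0.04 ] grip 34.2 ccw phi deg -89.9
0.74 0.32 0.69
0.46 0.26 -0.03
0.9 -0.12 0.35
```

View pics/w4.png

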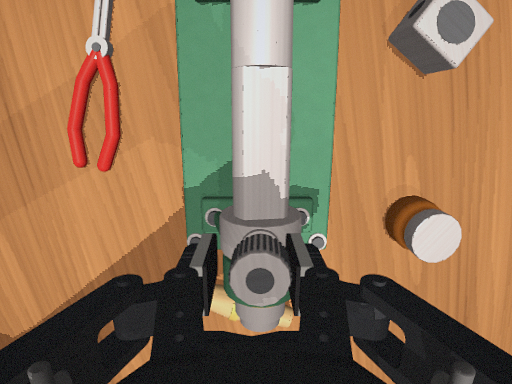

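The wrist view from above shows the knob upright between the pads. The flat's end step runs from about (241,66) to (291,66), between bar edges at 233 and 293.

```bash
cat >> h.py <<'E'
def cyl(w,uv,r=.016):
    o,d=ray(w,uv);o=o-AX
    O=np.array([o@XW,o[2]]);D=np.array([d@XW,d[2]]);a=D@D;b=O@D;c=O@O-r*r;q=b*b-a*c
    if q<0: return 'miss',np.sqrt(O@O-b*b/a)
    t=(-b-np.sqrt(q))/a;P=O+t*D;return np.arctan2(P[0],P[1]).round(3),(1e3*(o+t*d)@YW).round(1)
def force(n=4):
    r=[]
    for i in range(n):
        vision.snapshot('wrist'); f=get_state()['contact_force']; r.append([f@XW,f@YW,f[2]])
    print('F avg',np.mean(r,0).round(2))
E
python3 -c "
from h import *
w=snap('wrist')
for uv in [(241,67),(291,67),(241,90),(290,90),(236,170),(289,170),(235,190),(288,190)]: print(uv,cyl(w,uv))
g=cv2.imread('pics/w4.png',0)
for r in (70,80,100,130): print(r,g[r,226:300])
"
```

```text
(241, 67) (np.float64(-0.594), np.float64(87.0))
(291, 67) ('miss', np.float64(0.016551662212913796))
(241, 90) (np.float64(-0.6), np.float64(76.3))
(290, 90) ('miss', np.float64(0.0163264357627052))
(236, 170) (np.float64(-0.853), np.float64(36.2))
(289, 170) ('miss', np.float64(0.01700367180904564))
(235, 190) (np.float64(-0.924), np.float64(25.2))
(288, 190) ('miss', np.float64(0.01680284434359213))
70 [127 125 130 127 125 121 135 152 160 163 169 174 178 185 189 191 204 218
 225 225 226 225 223 223 224 223 222 221 220 223 224 224 227 226 226 226
 226 225 225 225 226 224 224 225 225 223 222 221 223 222 224 223 224 223
 224 223 220 221 222 222 222 219 188 162 152 142 125 139 139 137 137 136
 138 140]
80 [128 125 126 131 126 122 136 150 158 162 168 175 180 186 186 191 204 220
 225 223 225 225 225 225 227 225 225 222 222 222 224 224 225 223 221 222
 222 222 219 222 221 220 221 219 222 223 217 218 223 223 223 224 223 223
 223 223 222 221 223 220 223 213 176 159 150 134 119 140 136 138 139 138
 136 136]
100 [128 126 129 131 123 118 134 150 160 164 167 171 178 185 189 190 202 219
 226 226 224 224 225 225 226 225 223 223 222 224 224 224 225 223 222 221
 222 220 220 221 221 218 220 219 218 217 214 216 217 217 217 216 217 217
 217 217 213 216 215 221 223 198 167 158 146 125 134 138 132 135 135 138
 137 137]
130 [127 127 126 126 125 123 127 145 155 163 169 170 176 184 190 189 175 200
 227 225 224 222 224 224 224 224 221 220 220 223 223 225 224 221 221 221
 220 221 219 219 220 219 219 218 217 214 213 215 218 216 215 216 217 218
 215 212 214 219 221 224 204 172 157 150 129 126 129 128 130 138 137 137
 135 137]
```

Call:
servo_tool --targets '[[[0.6,0,-0.01,0,0],[0.6,0,-0.015,0,0],[0.6,0,-0.02,0,0],[0.6,0,-0.02,0,0],[0.6,0,-0.02,0,0],[0.6,0,-0.02,0,0],[0.6,0,-0.02,0,0],[0.6,0,-0.02,0,0]]]'

```text
time: 14.55
tool_pos: [0.5959, 0.0678, 0.2246]
tcp_rot: [-0.0, 0.769, 0.64, -0.0]
contact_force: [0.2, -0.5, 1.0]
grip_width: 0.0341
```

```bash
python3 -c "
from h import *
rep();force(3)"
```

```text
t 14.55 q [ 0.22  0.48 -0.55  1.78  0.3   0.96 -0.63] 
 winder xyz mm [-8.57 -1.03 99.62] F w [ 0.25 -0.49  1.  ] Tz [-0.132 -0.176 -0.022] grip 34.1 ccw phi deg -90.0
F avg [ 0.71 -0.46  0.31]
```

Call:
servo_tool --targets '[[[0.6,0,-0.003,0,0],[0.6,0,-0.006,0,0],[0.6,0,-0.006,0,0],[0.6,0,-0.006,0,0],[0.6,0,-0.006,0,0],[0.6,0,-0.006,0,0],[0.6,0,-0.006,0,0],[0.6,0,-0.006,0,0]]]'

```text
time: 15.7
tool_pos: [0.5948, 0.0681, 0.2247]
tcp_rot: [0.0, 0.769, 0.64, 0.0]
contact_force: [1.2, -0.6, 0.3]
grip_width: 0.0339
```

```bash
python3 -c "
from h import *
rep();force(3)"
```

```text
t 15.7 q [ 0.22  0.48 -0.55  1.78  0.3   0.96 -0.63] 
 winder xyz mm [-9.69 -0.95 99.7 ] F w [ 1.31 -0.36  0.34] Tz [-0.087 -0.186  0.026] grip 33.9 ccw phi deg -90.0
F avg [ 0.92 -0.13  0.46]
```

Call:
servo_tool --targets '[[[0.6,0,-0.003,0,0],[0.6,0,-0.005,0,0],[0.6,0,-0.005,0,0],[0.6,0,-0.005,0,0],[0.6,0,-0.005,0,0],[0.6,0,-0.005,0,0],[0.6,0,-0.005,0,0],[0.6,0,-0.005,0,0]]]'

```text
time: 16.85
tool_pos: [0.5938, 0.0682, 0.2247]
tcp_rot: [0.0, 0.769, 0.64, 0.0]
contact_force: [0.3, -0.3, 0.9]
grip_width: 0.0338
```

```bash
python3 -c "
from h import *
rep();force(3)"
```

```text
t 16.85 q [ 0.22  0.48 -0.55  1.78  0.3   0.96 -0.63] 
 winder xyz mm [-10.68  -0.98  99.71] F w [ 0.38 -0.22  0.93] Tz [-0.02  -0.243 -0.003] grip 33.8 ccw phi deg -90.0
F avg [ 1.49 -0.02  0.26]
```

Call:
servo_tool --targets '[[[0.6,0,-0.003,0,0],[0.6,0,-0.005,0,0],[0.6,0,-0.005,0,0],[0.6,0,-0.005,0,0],[0.6,0,-0.005,0,0],[0.6,0,-0.005,0,0],[0.6,0,-0.005,0,0],[0.6,0,-0.005,0,0]]]'

```text
time: 18.0
tool_pos: [0.5929, 0.0684, 0.2248]
tcp_rot: [0.0, 0.769, 0.64, 0.0]
contact_force: [1.3, -0.1, 1.1]
grip_width: 0.0343
```

```bash
python3 -c "
from h import *
rep();force(3)"
```

```text
t 18.0 q [ 0.22  0.48 -0.55  1.78  0.3   0.96 -0.63] 
 winder xyz mm [-11.64  -0.97  99.76] F w [1.34 0.14 1.13] Tz [-0.111 -0.351  0.043] grip 34.3 ccw phi deg -90.0
F avg [1.91 0.   1.46]
```

Call:
servo_tool --targets '[[[0.6,0,-0.003,0,0],[0.6,0,-0.006,0,0],[0.6,0,-0.006,0,0],[0.6,0,-0.006,0,0],[0.6,0,-0.006,0,0],[0.6,0,-0.006,0,0],[0.6,0,-0.006,0,0],[0.6,0,-0.006,0,0]]]'

```text
time: 19.15
tool_pos: [0.5917, 0.0687, 0.2247]
tcp_rot: [0.0, 0.769, 0.64, 0.0]
contact_force: [2.5, 0.2, 1.4]
grip_width: 0.0342
```

```bash
python3 -c "
from h import *
rep();force(4)"
```

```text
t 19.15 q [ 0.22  0.48 -0.55  1.79  0.3   0.96 -0.63] 
 winder xyz mm [-12.85  -0.95  99.74] F w [2.44 0.69 1.35] Tz [-0.106 -0.485 -0.025] grip 34.2 ccw phi deg -90.0
F avg [ 1.95 -0.09  1.7 ]
```

Call:
servo_tool --targets '[[[0.6,0,0.025,0,0],[0.6,0,0.05,0,0],[0.6,0,0.075,0,0],[0.6,0,0.1,0,0],[0.6,0,0.12,0,0],[0.6,0,0.135,0,0],[0.6,0,0.145,0,0],[0.6,0,0.15,0,0]]]'

```text
time: 20.35
tool_pos: [0.6213, 0.0631, 0.2247]
tcp_rot: [0.0, 0.769, 0.64, 0.0]
contact_force: [-0.3, -0.0, 0.2]
grip_width: 0.034
```

```bash
python3 -c "
from h import *
rep();force(3)"
```

```text
t 20.35 q [ 0.22  0.52 -0.54  1.72  0.31  0.99 -0.62] 
 winder xyz mm [17.3  -0.96 99.73] F w [-0.26 -0.05  0.18] Tz [ 0.031  0.119 -0.013] grip 34.0 ccw phi deg -90.0
F avg [-0.02 -0.27  0.01]
```

Call:
servo_tool --targets '[[[0.6,0,0.005,0,0],[0.6,0,0.01,0,0],[0.6,0,0.01,0,0],[0.6,0,0.01,0,0],[0.6,0,0.01,0,0],[0.6,0,0.01,0,0],[0.6,0,0.01,0,0],[0.6,0,0.01,0,0]]]'

```text
time: 21.5
tool_pos: [0.6232, 0.0628, 0.2247]
tcp_rot: [0.0, 0.769, 0.64, 0.0]
contact_force: [-0.2, 0.8, 0.1]
grip_width: 0.0342
```

```bash
python3 -c "
from h import *
rep();force(3)"
```

```text
t 21.5 q [ 0.22  0.52 -0.54  1.71  0.31  0.99 -0.62] 
 winder xyz mm [19.16 -1.   99.72] F w [-0.38  0.71  0.13] Tz [0.041 0.09  0.009] grip 34.2 ccw phi deg -90.0
F avg [-0.63 -0.52 -0.42]
```

Call:
servo_tool --targets '[[[0.6,0,0.005,0,0],[0.6,0,0.01,0,0],[0.6,0,0.01,0,0],[0.6,0,0.01,0,0],[0.6,0,0.01,0,0],[0.6,0,0.01,0,0],[0.6,0,0.01,0,0],[0.6,0,0.01,0,0]]]'

```text
time: 22.65
tool_pos: [0.6251, 0.0624, 0.2247]
tcp_rot: [0.0, 0.769, 0.64, 0.0]
contact_force: [-0.8, -0.2, 0.1]
grip_width: 0.0343
```

```bash
python3 -c "
from h import *
rep();force(3)"
```

```text
t 22.65 q [ 0.22  0.53 -0.54  1.71  0.31  0.99 -0.61] 
 winder xyz mm [21.14 -0.97 99.71] F w [-0.75 -0.39  0.08] Tz [ 0.063  0.113 -0.052] grip 34.3 ccw phi deg -90.0
F avg [0.17 0.17 0.41]
```

Call:
servo_tool --targets '[[[0.6,0,0.005,0,0],[0.6,0,0.007,0,0],[0.6,0,0.007,0,0],[0.6,0,0.007,0,0],[0.6,0,0.007,0,0],[0.6,0,0.007,0,0],[0.6,0,0.007,0,0],[0.6,0,0.007,0,0]]]'

```text
time: 23.8
tool_pos: [0.6265, 0.0622, 0.2247]
tcp_rot: [0.0, 0.769, 0.64, -0.0]
contact_force: [-0.4, -1.0, 0.5]
grip_width: 0.0343
```

```bash
python3 -c "
from h import *
rep();force(3)"
```

```text
t 23.8 q [ 0.22  0.53 -0.54  1.71  0.31  0.99 -0.61] 
 winder xyz mm [22.53 -0.97 99.72] F w [-0.24 -1.03  0.5 ] Tz [ 0.031  0.082 -0.035] grip 34.3 ccw phi deg -90.0
F avg [-0.59  0.41 -0.14]
```

Call:
servo_tool --targets '[[[0.6,0,0.005,0,0],[0.6,0,0.008,0,0],[0.6,0,0.008,0,0],[0.6,0,0.008,0,0],[0.6,0,0.008,0,0],[0.6,0,0.008,0,0],[0.6,0,0.008,0,0],[0.6,0,0.008,0,0]]]'

```text
time: 24.95
tool_pos: [0.628, 0.0619, 0.2247]
tcp_rot: [0.0, 0.769, 0.64, -0.0]
contact_force: [-1.2, 0.7, -0.1]
grip_width: 0.0345
```

```bash
python3 -c "
from h import *
rep();force(3);snap('wrist','w5')"
```

```text
t 24.95 q [ 0.22  0.53 -0.54  1.7   0.31  1.   -0.61] 
 winder xyz mm [24.11 -0.96 99.71] F w [-1.35  0.44 -0.05] Tz [ 0.043  0.198 -0.025] grip 34.5 ccw phi deg -90.0
F avg [-0.98  0.16 -0.22]
```

View pics/w5.png

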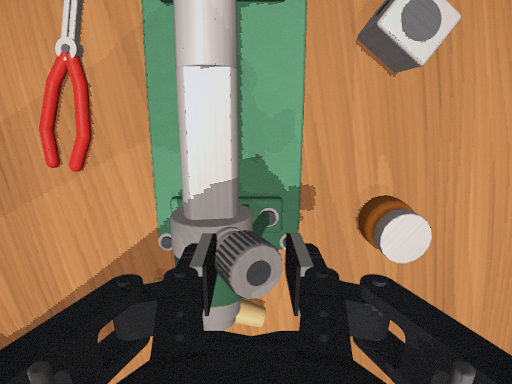

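The knob now leans toward +x (face centre about (258,272)), in contact with the left pad. The flat's left edge is at about column 184 near row 80. I'll keep pushing gently.

```bash
python3 -c "
from h import *
w=snap('wrist')
for uv in [(183,70),(184,80),(185,100),(186,130)]: print(uv,cyl(w,uv))
g=cv2.imread('pics/w5.png',0)
for r in (80,110): print(r,g[r,170:246])
o,d=ray(w,(258,272));o=o-AX
# intersect ray with plane y=0 (winder)
t=-(o@YW)/(d@YW);p=o+t*d;print('face ctr',(1e3*np.array([p@XW,p@YW,p[2]])).round(1),'lean',np.arctan2(p@XW,p[2]))
"
```

```text
(183, 70) (np.float64(-0.547), np.float64(85.8))
(184, 80) (np.float64(-0.523), np.float64(81.1))
(185, 100) (np.float64(-0.517), np.float64(71.7))
(186, 130) (np.float64(-0.533), np.float64(57.2))
80 [126 121 124 123 120 127 134 156 166 169 175 183 182 198 219 224 224 224
 223 225 223 224 223 224 223 223 224 223 224 221 223 224 224 224 223 223
 223 224 224 224 223 222 223 222 222 223 223 222 222 223 223 223 224 222
 223 222 223 224 223 217 183 156 149 147 133 121 111  88  77  83  82 103
 129 125 124 122]
110 [127 127 127 125 126 122 124 127 146 160 167 173 183 185 194 149 220 225
 226 224 224 226 224 225 224 224 225 224 224 224 225 226 224 224 225 224
 224 223 225 223 224 224 223 223 223 220 223 223 224 223 224 222 224 224
 223 220 221 223 223 219 198 166 149 146 139 130 110  93  82  85  81  82
 109 129 130 129]
face ctr [27.4 -0.  52.6] lean 0.4803437971454003
```

Call:
servo_tool --targets '[[[0.6,0,0.005,0,0],[0.6,0,0.007,0,0],[0.6,0,0.007,0,0],[0.6,0,0.007,0,0],[0.6,0,0.007,0,0],[0.6,0,0.007,0,0],[0.6,0,0.007,0,0],[0.6,0,0.007,0,0]]]'

```text
time: 26.2
tool_pos: [0.6294, 0.0616, 0.2247]
tcp_rot: [-0.0, 0.769, 0.64, -0.0]
contact_force: [-1.6, -0.7, -2.0]
grip_width: 0.0342
```

```bash
python3 -c "
from h import *
rep();force(4)"
```

```text
t 26.2 q [ 0.22  0.53 -0.54  1.7   0.31  1.   -0.61] 
 winder xyz mm [25.47 -0.96 99.67] F w [-1.41 -0.93 -1.99] Tz [0.052 0.363 0.018] grip 34.2 ccw phi deg -90.0
F avg [-1.43  0.05 -1.11]
```

The wedging points come out at about −0.20 and +0.55 rad at equal push. The middle is about +0.175 rad, and vision of the flat's edge gives about +0.19. I'll set the collar to about 0.18 with the +x pad.

Call:
servo_tool --targets '[[[0.6,0,-0.025,0,0],[0.6,0,-0.05,0,0],[0.6,0,-0.07,0,0],[0.6,0,-0.085,0,0],[0.6,0,-0.095,0,0],[0.6,0,-0.098,0,0],[0.6,0,-0.098,0,0],[0.6,0,-0.098,0,0]]]'

```text
time: 27.4
tool_pos: [0.6098, 0.0652, 0.2244]
tcp_rot: [-0.0, 0.769, 0.64, -0.0]
contact_force: [0.3, -0.6, -0.9]
grip_width: 0.0344
```

Call:
servo_tool --targets '[[[0.3,0,0,0,0],[0.3,0,0,0,0],[0.3,0.005,0.014,-0.03,-0.15],[0.3,0.005,0.014,-0.06,-0.32],[0.3,0.005,0.014,-0.06,-0.49],[0.3,0.005,0.014,-0.06,-0.66],[0.3,0.005,0.014,-0.06,-0.83],[0.3,0.005,0.014,-0.06,-1]]]'

```text
time: 28.4
tool_pos: [0.613, 0.0656, 0.2367]
tcp_rot: [-0.0, 0.343, 0.939, -0.0]
contact_force: [-0.5, -0.9, -0.3]
grip_width: 0.0598
```

Call:
servo_tool --targets '[[[0.3,0,0,0,-0.17],[0.3,0,0,0,-0.34],[0.3,0,0,0,-0.51],[0.3,0,0,0,-0.68],[0.3,0,0,0,-0.85],[0.3,0,0,0,-1],[0.3,0,0,0,-1],[0.3,0,0,0,-1]]]'

```text
time: 29.4
tool_pos: [0.6131, 0.0655, 0.2366]
tcp_rot: [-0.0, -0.168, 0.986, -0.0]
contact_force: [0.5, 0.0, -0.3]
grip_width: 0.0599
```

```bash
python3 -c "
from h import *
rep();snap('wrist','w6');snap('side','s6')
a=cv2.imread('pics/w6.png');b=cv2.imread('pics/s6.png')[150:300,170:330]
cv2.imwrite('pics/c6.png',np.hstack([cv2.resize(a,(420,315)),cv2.resize(b,(336,315),interpolation=cv2.INTER_CUBIC)]))"
```

```text
t 29.4 q [ 0.52  0.66 -1.03  1.71  0.62  1.14  1.22] 
 winder xyz mm [  8.74  -0.12 111.65] F w [ 0.46  0.09 -0.28] Tz [ 0.002 -0.071 -0.013] grip 59.9 ccw phi deg 29.9
```

View pics/c6.png

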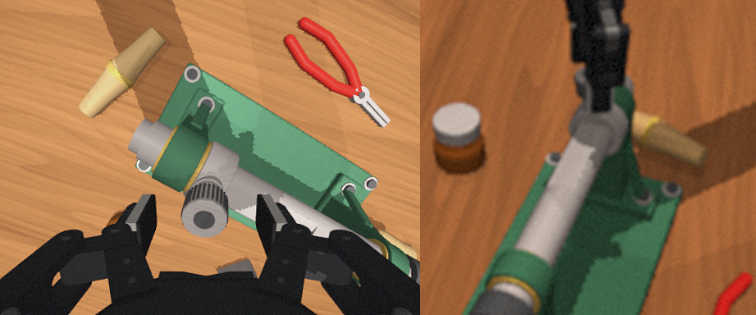

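The knob is centred between the open pads, with its face centre at about (249,267) in the wrist image. I'll check the lean, then grip for the first stroke.

```bash
cat >> h.py <<'E'
def lean(w,uv):
    o,d=ray(w,uv);o=o-AX;t=-(o@YW)/(d@YW);p=o+t*d;print('face',(1e3*np.array([p@XW,p[2]])).round(1),'lean',np.arctan2(p@XW,p[2]).round(3))
    # assume face at radius r, y=0: also solve by sphere
    for R_ in (.055,.057): 
        best=min(np.linspace(-.6,.8,1401),key=lambda th:np.linalg.norm(proj(w,AX+R_*(np.sin(th)*XW+np.array([0,0,np.cos(th)])))[0]-np.array(uv)));print(R_,best.round(3),proj(w,AX+R_*(np.sin(best)*XW+np.array([0,0,np.cos(best)])))[0].round(1))
E
python3 -c "
from h import *
w=snap('wrist');lean(w,(248.7,267))"
```

```text
face [12.2 51.9] lean 0.231
0.055 0.209 [249.5 267.6]
0.057 0.184 [250.6 268.3]
```

Call:
servo_tool --targets '[[[0.5,0,0,0,0],[0.7,0,0,0,0],[0.8,0,0,0,0],[0.8,0,0,0,0],[0.8,0,0,0,0],[0.8,0,0,0,0],[0.8,0,0,0,0],[0.8,0,0,0,0]]]'

```text
time: 30.55
tool_pos: [0.6132, 0.0656, 0.2372]
tcp_rot: [0.0, -0.169, 0.986, -0.0]
contact_force: [-0.4, -1.3, 5.5]
grip_width: 0.0237
```

```bash
python3 -c "
from h import *
rep()"
```

```text
t 30.55 q [ 0.52  0.66 -1.03  1.71  0.62  1.14  1.22] 
 winder xyz mm [  8.85   0.   112.15] F w [-0.16 -1.39  5.54] Tz [-0.194  0.361 -0.019] grip 23.7 ccw phi deg 30.0
```

Call:
servo_tool --targets '[[[0.8,0,0,0,0.15],[0.8,0,0,0.001,0.3],[0.8,0,0,0.002,0.45],[0.8,0,0,0.003,0.6],[0.8,0,0,0.004,0.75],[0.8,0,0,0.005,0.9],[0.8,0,0,0.005,1],[0.8,0,0,0.005,1]]]'

```text
time: 31.55
tool_pos: [0.6119, 0.0643, 0.236]
tcp_rot: [-0.001, 0.346, 0.938, -0.003]
contact_force: [-4.3, -3.2, 8.6]
grip_width: 0.0236
```

```bash
python3 -c "
from h import *
rep()"
```

```text
t 31.55 q [ 0.38  0.56 -0.79  1.72  0.45  1.06  0.31] 
 winder xyz mm [  7.84  -1.55 111.05] F w [-3.65 -3.96  8.59] Tz [-1.301  1.293  0.066] grip 23.6 ccw phi deg -30.0
```

Call:
servo_tool --targets '[[[0.3,0,0,0,0],[0.3,0,0,0,0],[0.3,0,0,0,-0.17],[0.3,0,0,0,-0.34],[0.3,0,0,0,-0.51],[0.3,0,0,0,-0.68],[0.3,0,0,0,-0.85],[0.3,0,0,0,-1]]]'

```text
time: 32.55
tool_pos: [0.6131, 0.0657, 0.2353]
tcp_rot: [-0.0, -0.172, 0.985, 0.0]
contact_force: [0.0, 0.2, -0.2]
grip_width: 0.06
```

```bash
python3 -c "
from h import *
rep();w=snap('wrist','w7');im=w['pixels'][:,:,::-1]
cv2.imwrite('pics/c7.png',cv2.resize(im[180:340,150:370],None,fx=3,fy=3,interpolation=cv2.INTER_CUBIC))"
```

```text
t 32.55 q [ 0.52  0.66 -1.03  1.71  0.62  1.13  1.22] 
 winder xyz mm [8.7700e+00 8.0000e-02 1.1025e+02] F w [ 0.01  0.19 -0.18] Tz [ 0.003 -0.013  0.018] grip 60.0 ccw phi deg 30.3
```

View pics/c7.png

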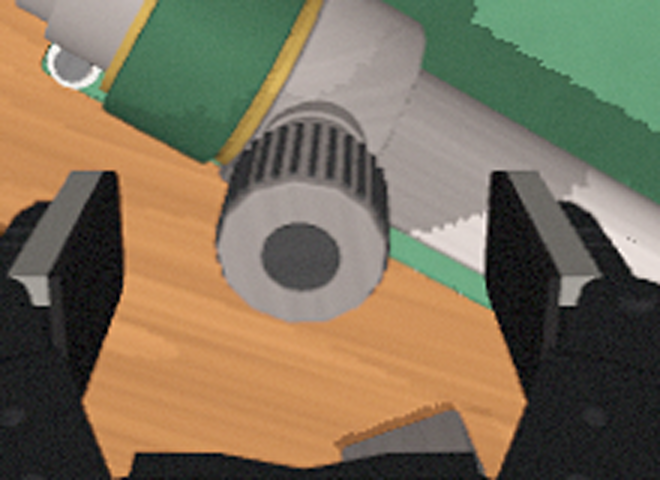

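The face centre is at about (250.7,265) and well centred between the pads.

```bash
python3 -c "
from h import *
w=snap('wrist');lean(w,(250.7,265))"
```

```text
face [10.3 51.5] lean 0.197
0.055 0.167 [251.9 266. ]
0.057 0.145 [253.  266.7]
```

Call:
servo_tool --targets '[[[0.4,0,0,-0.03,0.1],[0.5,0,0,-0.03,0.17],[0.7,0,0,-0.03,0.17],[0.8,0,0,-0.03,0.17],[0.8,0,0,-0.03,0.17],[0.8,0,0,-0.03,0.17],[0.8,0,0,-0.03,0.17],[0.8,0,0,-0.03,0.17]]]'

```text
time: 33.65
tool_pos: [0.6133, 0.0656, 0.242]
tcp_rot: [0.0, -0.081, 0.997, -0.0]
contact_force: [-0.8, -1.7, 4.3]
grip_width: 0.0228
```

Call:
servo_tool --targets '[[[0.8,0,0,0,0.12],[0.8,0,0,0.001,0.24],[0.8,0,0,0.002,0.36],[0.8,0,0,0.002,0.48],[0.8,0,0,0.003,0.6],[0.8,0,0,0.003,0.67],[0.8,0,0,0.003,0.67],[0.8,0,0,0.003,0.67]]]'

```text
time: 34.65
tool_pos: [0.6115, 0.0637, 0.2414]
tcp_rot: [-0.001, 0.266, 0.964, -0.004]
contact_force: [-4.1, -4.6, 11.5]
grip_width: 0.0232
```

```bash
python3 -c "
from h import *
rep()"
```

```text
t 34.65 q [ 0.41  0.57 -0.83  1.71  0.47  1.08  0.46] 
 winder xyz mm [  7.52  -2.25 116.42] F w [-3.16 -5.27 11.46] Tz [-1.91   1.626  0.014] grip 23.2 ccw phi deg -20.4
```

Call:
servo_tool --targets '[[[0.4,0,0,0,0],[0.4,0,0,0,0],[0.4,0,0,0,-0.15],[0.4,0,0,0,-0.3],[0.4,0,0,0,-0.45],[0.4,0,0,0,-0.58],[0.4,0,0,0,-0.58],[0.4,0,0,0,-0.58]]]'

```text
time: 35.65
tool_pos: [0.613, 0.0657, 0.2407]
tcp_rot: [-0.0, -0.033, 0.999, 0.0]
contact_force: [-0.1, 0.5, -0.6]
grip_width: 0.0515
```

```bash
python3 -c "
from h import *
rep();w=snap('wrist','w8');im=w['pixels'][:,:,::-1]
cv2.imwrite('pics/c8.png',cv2.resize(im[180:340,150:370],None,fx=3,fy=3,interpolation=cv2.INTER_CUBIC))"
```

```text
t 35.65 q [ 0.49  0.63 -0.97  1.71  0.57  1.12  0.98] 
 winder xyz mm [ 8.6200e+00 -1.0000e-02  1.1575e+02] F w [-0.22  0.43 -0.61] Tz [0.019 0.016 0.019] grip 51.5 ccw phi deg 14.3
```

View pics/c8.png

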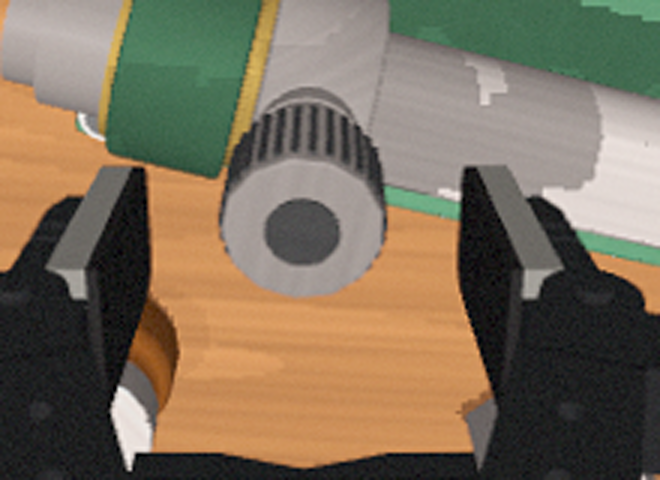

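The face centre is at about (250.7,257), and the knob is much closer to the collar.

```bash
python3 -c "
from h import *
w=snap('wrist');lean(w,(250.7,257))"
```

```text
face [11.6 46.2] lean 0.246
0.055 0.141 [252.7 257.7]
0.057 0.118 [253.3 257.8]
```

Call:
servo_tool --targets '[[[0.6,0,0,0,0],[0.8,0,0,0,0],[0.8,0,0,0,0],[0.8,0,0,0,0],[0.8,0,0,0,0.1],[0.8,0,0,0.001,0.2],[0.8,0,0,0.001,0.3],[0.8,0,0,0.001,0.3]]]'

```text
time: 36.75
tool_pos: [0.6132, 0.0644, 0.2412]
tcp_rot: [0.0, 0.122, 0.992, -0.002]
contact_force: [-1.5, -2.6, 5.7]
grip_width: 0.0231
```

```bash
python3 -c "
from h import *
rep()"
```

```text
t 36.75 q [ 0.45  0.6  -0.9   1.71  0.52  1.09  0.71] 
 winder xyz mm [  9.05  -1.22 116.25] F w [-0.98 -2.85  5.7 ] Tz [-1.185  0.415  0.042] grip 23.1 ccw phi deg -3.5
```

Call:
servo_tool --targets '[[[0.8,0,0,0,0.07],[0.8,0,0,0.001,0.14],[0.8,0,0,0.001,0.2],[0.8,0,0,0.001,0.2],[0.8,0,0,0.001,0.2],[0.8,0,0,0.001,0.2],[0.8,0,0,0.001,0.2],[0.8,0,0,0.001,0.2]]]'

```text
time: 37.75
tool_pos: [0.6138, 0.0639, 0.2416]
tcp_rot: [0.001, 0.225, 0.974, -0.001]
contact_force: [-1.9, -4.4, 8.8]
grip_width: 0.023
```

```bash
python3 -c "
from h import *
rep()"
```

```text
t 37.75 q [ 0.42  0.58 -0.85  1.71  0.49  1.08  0.53] 
 winder xyz mm [  9.73  -1.54 116.62] F w [-1.04 -4.64  8.84] Tz [-1.307  0.333  0.013] grip 23.0 ccw phi deg -15.5
```

Call:
servo_tool --targets '[[[0.4,0,0,0,0],[0.4,0,0,0,0],[0.4,0,0,0,-0.12],[0.4,0,0,0,-0.24],[0.4,0,0,0,-0.36],[0.4,0,0,0,-0.5],[0.4,0,0,0,-0.5],[0.4,0,0,0,-0.5]]]'

```text
time: 38.75
tool_pos: [0.613, 0.066, 0.2405]
tcp_rot: [-0.0, -0.033, 0.999, 0.0]
contact_force: [-0.4, 0.0, -0.3]
grip_width: 0.0511
```

Call:
servo_tool --targets '[[[0.6,0,0,0,0],[0.8,0,0,0,0],[0.8,0,0,0,0],[0.8,0,0,0,0],[0.8,0,0,0,0.1],[0.8,0,0,0.001,0.2],[0.8,0,0,0.001,0.25],[0.8,0,0,0.001,0.25]]]'

```text
time: 39.75
tool_pos: [0.6132, 0.0651, 0.241]
tcp_rot: [0.0, 0.096, 0.995, -0.001]
contact_force: [-1.1, -3.0, 4.5]
grip_width: 0.0229
```

```bash
python3 -c "
from h import *
rep()"
```

```text
t 39.75 q [ 0.46  0.6  -0.91  1.71  0.53  1.1   0.76] 
 winder xyz mm [  8.95  -0.53 116.01] F w [-0.49 -3.11  4.5 ] Tz [-0.565  0.287 -0.044] grip 22.9 ccw phi deg -0.6
```

Call:
servo_tool --targets '[[[0.8,0,0,0,0.1],[0.8,0,0,0.001,0.2],[0.8,0,0,0.001,0.3],[0.8,0,0,0.001,0.3],[0.8,0,0,0.001,0.3],[0.8,0,0,0.001,0.3],[0.8,0,0,0.001,0.3],[0.8,0,0,0.001,0.3]]]'

```text
time: 40.75
tool_pos: [0.6121, 0.0652, 0.2406]
tcp_rot: [-0.001, 0.251, 0.968, -0.001]
contact_force: [-4.7, -3.0, 7.1]
grip_width: 0.0231
```

```bash
python3 -c "
from h import *
rep();force(2);print(get_state()['tau'].round(2))"
```

```text
t 40.75 q [ 0.41  0.57 -0.84  1.71  0.48  1.08  0.48] 
 winder xyz mm [  7.86  -0.61 115.56] F w [-4.03 -3.76  7.07] Tz [-0.644  1.091 -0.036] grip 23.1 ccw phi deg -18.5
F avg [-2.96 -3.32  7.34]
[-1.130e+00 -4.250e+01 -9.900e+00 -2.019e+01  9.000e-02 -1.590e+00
  1.000e-02]
```

Call:
servo_tool --targets '[[[0.4,0,0,0,0],[0.4,0,0,0,0],[0.4,0,0,0,-0.12],[0.4,0,0,0,-0.24],[0.4,0,0,0,-0.36],[0.4,0,0,0,-0.5],[0.4,0,0,0,-0.55],[0.4,0,0,0,-0.55]]]'

```text
time: 41.85
tool_pos: [0.6131, 0.0658, 0.24]
tcp_rot: [-0.0, -0.034, 0.999, 0.0]
contact_force: [0.4, 0.2, -0.7]
grip_width: 0.0517
```

```bash
python3 -c "
from h import *
rep();w=snap('wrist','w9');im=w['pixels'][:,:,::-1];b=snap('scene','s9')['pixels'][:,:,::-1]
cv2.imwrite('pics/c9.png',np.hstack([cv2.resize(im[180:340,170:330],(480,480),interpolation=cv2.INTER_CUBIC),cv2.resize(b[150:230,240:290],(300,480),interpolation=cv2.INTER_CUBIC)]))"
```

```text
t 41.85 q [ 0.49  0.63 -0.97  1.71  0.57  1.12  0.98] 
 winder xyz mm [  8.76   0.13 114.97] F w [ 0.36  0.23 -0.7 ] Tz [ 0.017  0.02  -0.029] grip 51.7 ccw phi deg 14.4
```

View pics/c9.png

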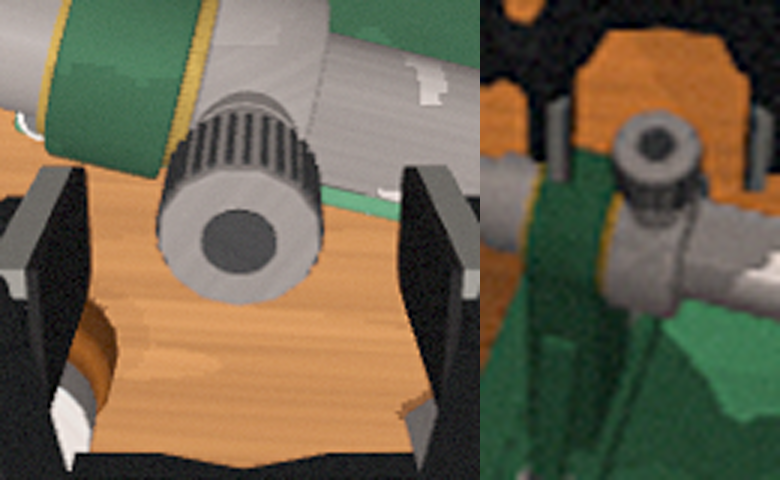

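The wrist view has the face centre at (250,260.3) and the scene view at (269.3,173.8). The two views together give the knob's height.

```bash
python3 -c "
from h import *
import pickle
w=snap('wrist');a,b=pickle.load(open('s.pkl','rb'))
k=tri([ray(w,(250,260.3)),ray(a,(269.3,173.8))]);p=k-AX
print((1e3*np.array([p@XW,p@YW,p[2]])).round(1),'rho',1e3*np.hypot(p@XW,p[2]),'lean',np.arctan2(p@XW,p[2]))
# start face check with scene (264.8,188.1)~face centre
for th in (.13,.15,.175,.2,.22):
  for r in (.0551,.057):
    P=AX+r*(np.sin(th)*XW+np.array([0,0,np.cos(th)]));print(th,r,proj(a,P)[0].round(1),proj(w,P)[0].round(1))
"
```

```text
[ 9.  -0.6 54.6] rho 55.332260039782156 lean 0.16257962425765043
0.13 0.0551 [269.7 173.1] [253.  257.2]
0.13 0.057 [269.7 172.5] [252.9 259.5]
0.15 0.0551 [269.5 173.6] [252.4 259.1]
0.15 0.057 [269.5 173.1] [252.3 261.5]
0.175 0.0551 [269.3 174.2] [251.7 261.4]
0.175 0.057 [269.3 173.7] [251.5 263.9]
0.2 0.0551 [269.1 174.9] [251.  263.7]
0.2 0.057 [269.  174.4] [250.8 266.3]
0.22 0.0551 [268.9 175.4] [250.4 265.4]
0.22 0.057 [268.9 174.9] [250.2 268.1]
```

Call:
servo_tool --targets '[[[0.5,0,0,0.025,0],[0.6,0,0,0.025,0],[0.8,0,0,0.025,0],[0.8,0,0,0.025,0],[0.8,0,0,0.025,0],[0.8,0,0,0.025,0.1],[0.8,0,0,0.025,0.2],[0.8,0,0,0.025,0.2]]]'

```text
time: 43.0
tool_pos: [0.613, 0.0656, 0.2354]
tcp_rot: [0.0, 0.07, 0.998, -0.0]
contact_force: [-1.0, -1.0, 1.3]
grip_width: 0.0237
```

```bash
python3 -c "
from h import *
rep()"
```

```text
t 43.0 q [ 0.46  0.61 -0.92  1.71  0.54  1.09  0.8 ] 
 winder xyz mm [ 8.640e+00 -1.100e-01  1.104e+02] F w [-0.79 -1.18  1.29] Tz [-0.121  0.168 -0.055] grip 23.7 ccw phi deg 2.5
```

Call:
servo_tool --targets '[[[0.8,0,0,0,0.1],[0.8,0,0,0,0.2],[0.8,0,0,0,0.25],[0.8,0,0,0,0.25],[0.8,0,0,0,0.25],[0.8,0,0,0,0.25],[0.8,0,0,0,0.25],[0.8,0,0,0,0.25]]]'

```text
time: 44.0
tool_pos: [0.6123, 0.065, 0.2353]
tcp_rot: [-0.001, 0.199, 0.98, -0.001]
contact_force: [-4.8, -3.4, 5.6]
grip_width: 0.0239
```

```bash
python3 -c "
from h import *
rep()"
```

```text
t 44.0 q [ 0.43  0.59 -0.86  1.72  0.5   1.07  0.57] 
 winder xyz mm [  8.05  -0.83 110.3 ] F w [-4.08 -4.19  5.58] Tz [-1.101  1.286  0.108] grip 23.9 ccw phi deg -12.5
```

Call:
servo_tool --targets '[[[0.4,0,0,0,0],[0.4,0,0,0,0],[0.4,0,0,0,-0.15],[0.4,0,0,0,-0.3],[0.4,0,0,0,-0.45],[0.4,0,0,0,-0.45],[0.6,0,0,0,-0.45],[0.8,0,0,0,-0.45]]]'

```text
time: 45.0
tool_pos: [0.6134, 0.0654, 0.2357]
tcp_rot: [0.0, -0.033, 0.999, -0.0]
contact_force: [0.1, -1.9, 1.3]
grip_width: 0.0235
```

Call:
servo_tool --targets '[[[0.8,0,0,0,0],[0.8,0,0,0,0],[0.8,0,0,0,0.1],[0.8,0,0,0,0.2],[0.8,0,0,0,0.3],[0.8,0,0,0,0.4],[0.8,0,0,0,0.4],[0.8,0,0,0,0.4]]]'

```text
time: 46.0
tool_pos: [0.612, 0.0657, 0.2357]
tcp_rot: [-0.001, 0.174, 0.985, -0.001]
contact_force: [-3.7, -1.7, 6.6]
grip_width: 0.024
```

```bash
python3 -c "
from h import *
rep()
for i in range(3): vision.snapshot('wrist');print(get_state()['wrist_torque'].round(3))"
```

```text
t 46.0 q [ 0.43  0.59 -0.87  1.72  0.51  1.08  0.62] 
 winder xyz mm [  7.64  -0.19 110.69] F w [-3.33 -2.34  6.63] Tz [-0.582  0.98  -0.004] grip 24.0 ccw phi deg -9.6
[-0.566  1.043 -0.063]
[-0.604  1.005 -0.006]
[-0.59   0.988 -0.008]
```

Call:
servo_tool --targets '[[[0.4,0,0,0,0],[0.4,0,0,0,0],[0.4,0,0,0,-0.15],[0.4,0,0,0,-0.3],[0.4,0,0,0,-0.45],[0.5,0,0,0,-0.5],[0.7,0,0,0,-0.5],[1,0,0,0,-0.5]]]'

```text
time: 47.15
tool_pos: [0.6133, 0.0651, 0.2355]
tcp_rot: [0.0, -0.086, 0.996, -0.0]
contact_force: [-1.2, -2.3, 2.4]
grip_width: 0.0238
```

Call:
servo_tool --targets '[[[1,0,0,0,0],[1,0,0,0,0],[1,0,0,0,0.1],[1,0,0,0,0.2],[1,0,0,0,0.3],[1,0,0,0,0.4],[1,0,0,0,0.5],[1,0,0,0,0.5]]]'

```text
time: 48.15
tool_pos: [0.6134, 0.0648, 0.2353]
tcp_rot: [0.001, 0.173, 0.985, -0.001]
contact_force: [0.8, -5.5, 2.2]
grip_width: 0.0234
```

```bash
python3 -c "
from h import *
rep()
for i in range(3): vision.snapshot('wrist');print(get_state()['wrist_torque'].round(3))"
```

```text
t 48.15 q [ 0.43  0.59 -0.87  1.72  0.51  1.08  0.62] 
 winder xyz mm [  9.24  -0.8  110.33] F w [ 1.75 -5.23  2.17] Tz [-1.299 -0.309  0.765] grip 23.4 ccw phi deg -9.4
[-1.33  -0.306  0.828]
[-1.299 -0.303  0.835]
[-1.359 -0.301  0.841]
```

The stop is felt: Tz about 0.83 N m, so the shoulder is down. I'll release and raise the gripper clear.

Call:
servo_tool --targets '[[[0.4,0,0,0,0],[0.2,0,0,0,0],[0.2,0,0,0,0],[0.2,0,0,-0.05,0],[0.2,0,0,-0.15,0],[0.2,0,0,-0.25,0],[0.2,0,0,-0.25,0],[0.2,0,0,-0.25,0]]]'

```text
time: 49.3
tool_pos: [0.6129, 0.0655, 0.2853]
tcp_rot: [0.0, 0.174, 0.985, -0.0]
contact_force: [0.1, -0.3, -0.4]
grip_width: 0.0685
```

```bash
python3 -c "
from h import *
import pickle
rep();w=snap('wrist','w10');a=snap('scene','s10');pickle.dump((w,a),open('e.pkl','wb'))
for th in (.15,.175,.2):
    P=AX+.0551*(np.sin(th)*XW+np.array([0,0,np.cos(th)]));print(th,proj(a,P)[0].round(1),proj(w,P)[0].round(1))
c=proj(w,P)[0].astype(int);x0,y0=c-80;print('origin',x0,y0)
im=w['pixels'][y0:y0+160,x0:x0+160,::-1];b=a['pixels'][150:230,240:290,::-1]
cv2.imwrite('pics/c10.png',np.hstack([cv2.resize(im,(480,480),interpolation=cv2.INTER_CUBIC),cv2.resize(b,(300,480),interpolation=cv2.INTER_CUBIC)]))"
```

```text
t 49.3 q [ 0.46  0.54 -0.9   1.66  0.46  1.16  0.66] 
 winder xyz mm [  8.59  -0.2  160.33] F w [ 0.2  -0.29 -0.4 ] Tz [-0.026  0.032 -0.038] grip 68.5 ccw phi deg -9.6
0.15 [269.5 173.6] [252.1 224.9]
0.175 [269.3 174.2] [252.5 226.8]
0.2 [269.1 174.9] [252.9 228.7]
origin 172 148
```

No more viewing is allowed, so I'll find the dark hub disc of the knob face numerically in both views.

```bash
python3 -c "
from h import *
import pickle
w,a=pickle.load(open('e.pkl','rb'));uvs=[]
for s,e,h,(lo,hi) in ((w,(252.5,227),14,(60,900)),(a,(269.3,174.2),5,(8,100))):
    g=cv2.cvtColor(s['pixels'],cv2.COLOR_RGB2GRAY);x,y=int(e[0])-h,int(e[1])-h;p=cv2.GaussianBlur(g[y:y+2*h+1,x:x+2*h+1],(3,3),0)
    t,m=cv2.threshold(p,0,255,cv2.THRESH_BINARY_INV+cv2.THRESH_OTSU)
    n,l,st,ce=cv2.connectedComponentsWithStats(m)
    for i in range(1,n):
        if st[i,4]>5: print(t,st[i],(ce[i]+[x,y]).round(1))
    c=min((i for i in range(1,n) if st[i,4]>=lo),key=lambda i:np.hypot(*(ce[i]-h)));uvs.append(ce[c]+[x,y])
k=tri([ray(w,uvs[0]),ray(a,uvs[1])]);p=k-AX
print('face',(1e3*np.array([p@XW,p@YW,p[2]])).round(1),'rho',1e3*np.hypot(p@XW,p[2]),'lean',np.arctan2(p@XW,p[2]))
"
```

```text
118.0 [  3   6  19  17 264] [250.3 227.1]
94.0 [ 2  2  7  6 31] [268.8 173.7]
face [ 9.2 -1.2 55. ] rho 55.747133251362854 lean 0.16654977617156796
```

```bash
python3 -c "
from h import *
print(robot.finish_job())"
```

```text
the job is handed in; nothing more can be done
None
```

I turned the collar to the flat, screwed the thumb screw down to its stop and let go. The job was handed in at about 49 s of the 72 s allowed.

**Finding the flat:** I stood the knob upright with the gripper and ran the screw in about 165°. Then I rocked the collar with light pushes of about 1.5–2 N. It wedged at about −0.20 and +0.55 rad, so the flat's middle is about +0.175 rad. The flat's edge in the wrist camera gave about +0.19.

**Screwing home:** I set the collar to about 0.18 rad and turned the screw in short regripped strokes. It ended at a firm stop, with about 0.83 N m of twist felt at the wrist. The gripper then released and moved 50 mm up.

**Last checks:**
- **Forces:** with the gripper clear, the wrist force read about zero.
- **Lean:** the two-camera measurement gave 0.167 rad, within about 0.02 rad of both flat estimates.
- **Knob height:** the outer face measured 55.7 mm from the axis, against 55.1 mm expected at home. That is within the camera error of about 1 mm.

**What disagreed or was not checked:**
- **Turn count:** the strokes added up to more turn than the 4.8–5.5 rad needed, so the knob must have slipped in the grip. "Home" therefore rests on the felt stop and the knob height, not on counted turns.
- **Sideways load:** the wrist showed up to about 5 N sideways during the strokes, from holding a leaning knob. I estimate the tip stayed under 30 N, but that force was not measured.
- **Not checked:** I did not rock the collar again at home. The last close-up could not be viewed because of the picture limit, so I measured it numerically instead.

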